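# Level the equipment stand and hold the spirit level down on it

## Robot

A 6-joint arm with a two-finger parallel gripper is mounted at the origin on the work surface. World frame = base frame: x ahead of the robot, y to its left, z up, the work surface at z = 0. Lengths are in mm, angles in rad, forces in N, time in s.
With the tool pointing down it reaches from about 300 to 775 mm from the base axis. Payload 14.6 kg.
Tool frame: the origin (TCP) lies on the centre line of the jaws, within the pads' length; the fingertips stand 8 mm ahead of it and the grasp point (between the pads) lies 11 mm behind it; z points along the fingers, y is the direction in which the jaws open and shut (so a half turn about z gives the same grasp; the last joint's range is limited). The gripper opens to 94 mm and grips with 3 to 60 N. Pads are 16 mm wide; open, the fingers measure 119 mm over their backs; the gripper's body (75 mm by 177 mm) begins 78 mm behind the grasp point.
Start: joints at [-1.184, 0.3, 1.521, -0, 1.321, -0.067], TCP at [241.103, -494.326, 213.446] pointing down, gripper open.
Joint ranges: [-3.03, 3.03], [-0.79, 2.21], [0.23, 2.52], [-1.04, 4.18], [0, 3.07], [-2.55, 2.55]. Speed limits (rad/s): [2.22, 2.22, 2.57, 3.14, 3.14, 3.14].

## Interface

Orientations are given as [roll, pitch, yaw] about the fixed x, y, z axes, in that order (R = Rz(yaw) Ry(pitch) Rx(roll)).
In Python, from cell import read_state, cams, manip gives the robot as it stands.
- The arm moves only by the shell command python3 -m handwheel 'ROWS' [OPENING] [FORCE]. ROWS is JSON, a list of rows, each a list of 4 numbers: the shift along the tool's x, y, z in m, then the turn about the tool's z in degrees. In form: [[dx, dy, dz, turn], ...]. A call has 1 to 5 rows; each row is the pose to reach, as a shift and turn from the pose measured when the call began, along the tool's axes at that moment; what a row does not reach only later rows make up. A row lasts 1/8 s, in which the tool goes at most 62.5 mm and 10.7 degrees, less where a joint would pass 70% of its speed; a pose out of reach is approached as far as the arm can. A call with a gripper value outside its range is refused whole. OPENING is the closure, from 0 (fully open) to 1 (shut), set as the call begins (- or left out, the last holds). The fingers move at their own pace and stop on an object; FORCE is the grip in N (left out, the last holds). Time passes only in rows, so rows that repeat a pose let the fingers close. It gives the time, the measured TCP pose, the force and the opening at its end, in the units of the state.
- read_state(): the state, without advancing time (a new reading comes with each control period).
- cams.camera(name): name is "scene" or "side" or "wrist"; returns the picture (420x560x3 uint8, red, green, blue); there is no depth.
- cams.get_calibration(name): a dict with "vertical_fov" (degrees; the focal length in pixels is half the picture's height over the tangent of half this angle, whatever the lens; pixels are square), "cx", "cy" (the principal point, pixels), "R" (3x3) and "t" (3): a world point X has camera coordinates R X + t. Camera axes: x right, y down, z forward; pixel columns grow to the right and rows downward; lengths in mm; the calibration is good to about 2 mm. A picture is of the moment at which its call begins: read the wrist's pose just before it. get_calibration takes no time and is no camera call; for the wrist camera it gives the pose at the moment of the call.
- manip.sign_off(): hands the job in, once; it reports no verdict.
The state is a dict: "clock": time; "joints": joint angles; "qd": joint speeds; "effort": joint torques, N m; "eef_pos": TCP position; "eef_rot": TCP orientation; "wrist_force": force on the tool from outside, world axes, zero at the start; "moment": the same for the moment, N m; "finger_gap": finger opening in mm.
Only numpy, scipy, OpenCV 4.12 (cv2) and the standard library are available. Lean on these libraries where they do the work, as an engineer would, in place of code of your own. Each camera call takes 0.05 s, during which the arm holds its last target. There are 200 camera calls.

## Task

Level the blue equipment stand: set the yellow spirit level upright on the free strip of its deck, along the deck's length, and let go of it; then turn the black knob of the jack foot until the bubble sits centred between the two vial lines. Then push down on the top of the level with a firm push of 15 N or so to check that the stand does not give, and finish while still pressing it, with the bubble still centred; leave the modem, the carton and the spanner where they are.

Things in the scene. Friction and masses are not known exactly. Their poses are not given: they have to be found in the camera images.
- level_mid (a point): Yellow spirit level with black ends, a bar 220 mm long, 26 mm wide, 45 mm tall, about 0.4 kg, loose, standing on its base on the bench at first. The point is its centre, half-way up (22.5 mm above its base). x runs along its length, y across, z up. The whole top edge is a flat surface to press on; the green vial is in a window in the middle 66 mm of the top.
- bubble (a joint): The pale bubble (14 mm long) in the green vial in the level's top: its shift in m along the level's own +x from the vial's middle; 0 is centred, with black lines 9 mm either side of the middle. The bubble moves towards the higher end, 0.9 mm per mrad of tilt, and needs about 1 s to settle; its stops are at 18 mm either way.
- deck_mid (a point): The blue stand's deck, a steel tray 320 x 190 mm, top about 75 mm above the bench. The point is on its top, mid of the free strip for the level. x runs along the deck's length to the jack foot, z up. From the point the deck reaches 190 mm to -x, 130 mm to +x (a bracket to 210 mm), 50 mm to -y, 140 mm to +y; two converter boxes, 26 mm tall, begin 67 mm to +y.
- foot_knob (a point): Black round knob, 42 mm across, 24 mm tall, white mark on top, on the vertical jack screw 175 mm in +x, 45 mm in +y from deck_mid. The point is on its axis, half-way up (108 mm above the bench, 33 mm above the bracket). It turns both ways, stays at its height, is stiff (0.06 Nm) and stays where it is left.
- modem: White network modem standing upright, 34 x 120 x 160 mm, loose. Origin under its centre.
- carton: Brown cardboard carton 120 x 90 x 60 mm, loose. Origin under its centre.
- spanner: Steel spanner 170 mm long lying flat, loose. Origin under its middle.
- stand: The stand's fixed feet; origin on the bench under the deck. The deck tips about two rubber feet 270 mm from the jack screw; the jack foot end starts too low, by 8 to 16 mrad. Turning the knob clockwise seen from above raises it, 8 mm per turn: per radian 4.7 mrad of tilt and 4.2 mm of bubble shift. The bubble lies towards the higher end.
Things that resemble listed ones, but are neither listed nor needed, are in the scene too. Leave any orange or pink look-alike of the part that bears level_mid alone.

How it is judged:
By the outcome, as a careful person would: the job done as asked, in the order asked, and still so for the second after the job is handed in, while the arm keeps its last pose, push and grip.
It also fails if it takes over 70 s, if anything falls off the work surface, if the arm or the gripper's body presses on something with over 40 N, if the wrist force passes 120 N, or if a joint passes its speed limit or range.

## Working session

There is one attempt and no reset: what is moved stays moved. The work goes in short steps, Python scripts to look and compute and a shell command to move; the robot and the scene stay as the last step left them, time stands still between calls to the robot, and variables do not carry over. Pictures are saved under pics/ and viewed, about 8 in all and at most 12, crops included, and the job is handed in when it is done.

```bash
ls; mkdir -p pics
python3 - <<'E'
from cell import read_state, cams
import cv2,json
s=read_state();print(s)
for n in("scene","side","wrist"):
    c=cams.get_calibration(n);print(n,c)
    cv2.imwrite(f"pics/{n}0.png",cams.camera(n)[...,::-1])
E
```

```text
pics
{'clock': 0.0, 'joints': array([-1.18359355e+00,  3.00471437e-01,  1.52158860e+00, -2.41377353e-05,
        1.32071122e+00, -6.65936423e-02]), 'qd': array([-2.45139743e-03, -7.27333934e-04,  5.93256443e-04, -1.90521187e-03,
       -1.43516504e-03, -7.16303026e-05]), 'effort': array([-3.34359411e-04, -5.31805050e+01, -3.52737665e+01,  7.08302949e-02,
        2.43679667e-02, -9.89232581e-05]), 'eef_pos': array([ 241.00591616, -494.0949385 ,  212.88296574]), 'eef_rot': array([-3.14041511e+00, -5.51015527e-05,  4.53802376e-01]), 'wrist_force': array([ 0.12233178, -0.06852325, -0.46835681]), 'moment': array([ 0.0151605 ,  0.00079999, -0.01577664]), 'finger_gap': 94.30166340585868}
scene {'vertical_fov': 46.70243654671241, 'cx': 278.1047637665645, 'cy': 201.53988087067242, 'R': array([[ 0.82366883,  0.5668951 , -0.01412804],
       [ 0.36222084, -0.54513029, -0.75606153],
       [-0.43630919,  0.61762685, -0.65434805]]), 't': array([-399.3147526 ,  -98.93153037, 1627.25388998])}
side {'vertical_fov': 46.32081102726032, 'cx': 273.76830912225466, 'cy': 204.08999108671844, 'R': array([[-0.96314036,  0.26871394, -0.01238776],
       [ 0.20461479,  0.70194244, -0.68220935],
       [-0.17462367, -0.65959808, -0.73105195]]), 't': array([ 481.80310859,  -19.22581479, 1726.89961349])}
wrist {'vertical_fov': 61.22588190881529, 'cx': 274.2835701750759, 'cy': 203.26261647310406, 'R': array([[ 0.43693568, -0.89949154, -0.00147479],
       [-0.87501016, -0.42542243,  0.23102591],
       [-0.20843326, -0.09965301, -0.97294648]]), 't': array([-548.7551234 ,  -22.9643743 ,  389.98531355])}
```

Run:
```python
import cv2,numpy as np
a=[cv2.imread(f"pics/{n}0.png") for n in("scene","side")]
cv2.imwrite("pics/a.png",cv2.resize(a[0],(784,588),interpolation=cv2.INTER_CUBIC))
cv2.imwrite("pics/b.png",cv2.resize(a[1],(784,588),interpolation=cv2.INTER_CUBIC))
```

```text
(no output)
```

View pics/a.png

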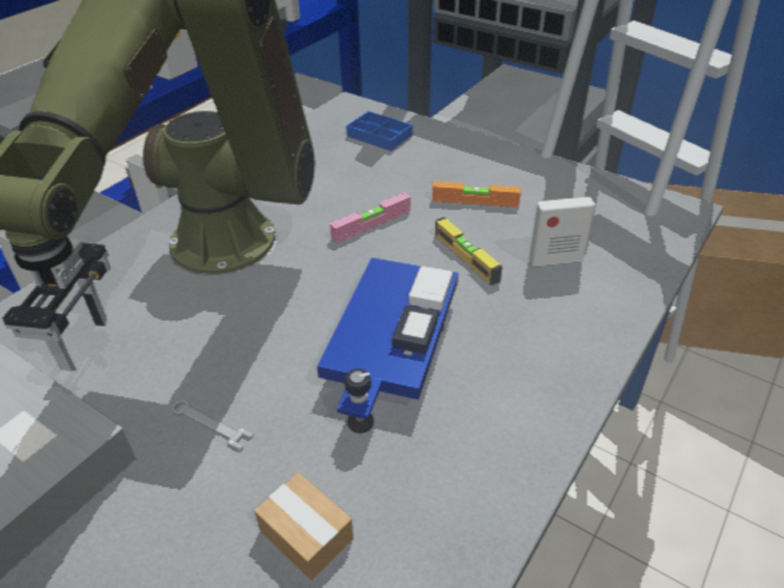

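View pics/b.png

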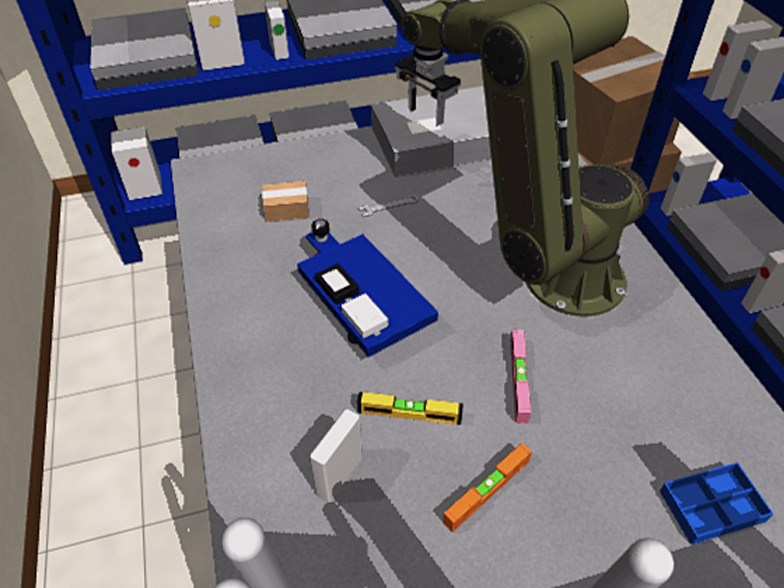

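Scene view (784 wide) shows the level at about (468,250), the deck at (390,325) and the knob at (357,380). The side view has the level at (410,408), the deck at (367,290) and the knob at (320,228). Next I cast these to points.

```bash
cat > h.py <<'E'
import numpy as np,cv2
from cell import read_state,cams
def ray(c,uv,h=420):
    f=h/2/np.tan(np.radians(c["vertical_fov"])/2)
    uv=np.atleast_2d(uv).astype(float)
    d=np.c_[(uv[:,0]-c["cx"])/f,(uv[:,1]-c["cy"])/f,np.ones(len(uv))]@c["R"]
    return -c["R"].T@c["t"],d
def onz(c,uv,z):
    o,d=ray(c,uv);return o+d*((z-o[2])/d[:,2])[:,None]
def px(c,X):
    f=210/np.tan(np.radians(c["vertical_fov"])/2)
    p=np.atleast_2d(X)@c["R"].T+c["t"];return np.c_[f*p[:,0]/p[:,2]+c["cx"],f*p[:,1]/p[:,2]+c["cy"]]
def tri(c1,u1,c2,u2):
    A=np.zeros((3,3));b=np.zeros(3);r=[]
    for c,u in((c1,u1),(c2,u2)):
        o,d=ray(c,u);d=d[0]/np.linalg.norm(d);P=np.eye(3)-np.outer(d,d);A+=P;b+=P@o;r.append((P,o))
    X=np.linalg.solve(A,b);return X,[np.linalg.norm(P@(X-o)) for P,o in r]
def mask(im,lo,hi): return cv2.inRange(cv2.cvtColor(im,cv2.COLOR_RGB2HSV),np.array(lo),np.array(hi))
def blobs(m,amin=15):
    n,l,s,c=cv2.connectedComponentsWithStats(m)
    return [(s[i,4],c[i].round(1),l==i) for i in range(1,n) if s[i,4]>=amin]
E
python3 - <<'E'
from h import *
C={n:cams.get_calibration(n) for n in("scene","side")}
I={n:cv2.imread(f"pics/{n}0.png")[...,::-1].copy() for n in C}
for n in C:
    im=I[n];c=C[n]
    print(n)
    for nm,lo,hi in(("yel",(20,130,90),(32,255,255)),("green",(45,120,90),(75,255,255)),("blue",(112,150,50),(125,255,255))):
        for a,ce,l in blobs(mask(im,lo,hi)):
            if nm=="blue" and a<1500: continue
            pts=np.argwhere(l)[:,::-1].astype(np.int32)
            print(nm,a,ce,onz(c,ce,45 if nm!="blue" else 75)[0].round(0),end=' ')
            if nm=="yel":
                print(cv2.minAreaRect(pts))
            elif nm=="blue":
                h=cv2.convexHull(pts);ap=cv2.approxPolyDP(h,4,True)[:,0]
                print();print(np.c_[ap,onz(c,ap,75).round(0)])
            else:print()
print(tri(C["scene"],(357/1.4,380/1.4),C["side"],(320/1.4,226/1.4)))
for n,q in(("scene",[(372,260),(458,268),(420,385),(320,368)]),("side",[(437,315),(367,345),(299,266),(362,237)])):
    print(onz(C[n],np.array(q)/1.4,75).round(0))
E
```

```text
scene
yel 92 [320.1 162.4] [452. 290.  45.] ((320.1282958984375, 162.4247589111328), (16.556686401367188, 5.926541328430176), 41.18592834472656)
yel 26 [329.7 178.4] [520. 234.  45.] ((329.6138000488281, 178.43447875976562), (15.61255168914795, 1.8270007371902466), 41.633541107177734)
yel 108 [345.9 184.5] [576. 235.  45.] ((345.7500305175781, 184.25001525878906), (18.384775161743164, 6.363960266113281), 45.0)
green 61 [339.7 136.2] [430. 459.  45.] 
green 41 [266.1 151.6] [270. 242.  45.] 
green 48 [331.5 174.3] [514. 255.  45.] 
blue 1624 [233.9  24. ] [-477. 1012.   75.] 
[[ 257.   66. -101.  696.   75.]
 [ 207.   38. -475.  808.   75.]
 [ 203.   22. -625.  950.   75.]
 [ 213.    0. -793. 1225.   75.]
 [ 251.    0. -615. 1337.   75.]]
blue 4376 [268.6 239. ] [ 533. -112.   75.] 
[[ 298.  191.  490.   97.   75.]
 [ 321.  209.  587.   66.   75.]
 [ 298.  279.  670. -183.   75.]
 [ 262.  297.  630. -275.   75.]
 [ 242.  293.  584. -292.   75.]
 [ 227.  261.  491. -233.   75.]
 [ 266.  185.  396.   68.   75.]]
side
yel 51 [152.8  14.7] [  727. -1572.    45.] ((152.80001831054688, 14.8
[... 845 characters left out ...]
] 
[[ 559.  273. -229.  450.   75.]
 [ 462.  155. -228.  -85.   75.]
 [ 464.  138. -285. -168.   75.]
 [ 475.  136. -330. -167.   75.]
 [ 535.  203. -333.  192.   75.]]
blue 3326 [265.7 205.5] [515. -43.  75.] 
[[ 311.  228.  403.   90.   75.]
 [ 263.  254.  574.  147.   75.]
 [ 213.  190.  668. -162.   75.]
 [ 218.  168.  630. -265.   75.]
 [ 259.  168.  491. -224.   75.]
 [ 309.  219.  397.   52.   75.]]
(array([ 591.9048946 , -247.01604302,  113.06413395]), [np.float64(0.9870778631462734), np.float64(0.9870778631460749)])
[[ 397.   65.   75.]
 [ 562.  142.   75.]
 [ 667. -170.   75.]
 [ 498. -236.   75.]]
[[ 395.   79.   75.]
 [ 569.  118.   75.]
 [ 666. -162.   75.]
 [ 494. -218.   75.]]
```

```bash
cat >> h.py <<'E'
def rel(xy,z,yaw):
    s=read_state();r,p,w=s["eef_rot"]
    from scipy.spatial.transform import Rotation as Ro
    R=Ro.from_euler("xyz",s["eef_rot"]).as_matrix()
    d=R.T@(np.array([*xy,z])-s["eef_pos"]);t=-np.degrees((yaw-w+np.pi)%(2*np.pi)-np.pi)
    print("rel m",(d/1000).round(4),"turn",round(t,1),"| pos",s["eef_pos"].round(1),"rot",s["eef_rot"].round(4),"F",s["wrist_force"].round(1),"t",round(s["clock"],2),"gap",round(s["finger_gap"],1),"j6",round(s["joints"][5],2))
E
python3 - <<'E'
from h import *
c=cams.get_calibration("side")
print(onz(c,np.array([(325,498),(313,460+30)])/1.4,0),onz(c,np.array([(357,412),(313,458)])/1.4,160))
c=cams.get_calibration("scene")
print(onz(c,np.array([(533,266),(583,262)])/1.4,0),onz(c,np.array([(538,205),(591,200)])/1.4,160))
c=cams.get_calibration("wrist");s=read_state()
from scipy.spatial.transform import Rotation as Ro
print(Ro.from_euler("xyz",s["eef_rot"]).as_matrix().T@(-c["R"].T@c["t"]-s["eef_pos"]))
rel((470,240),300,2.72)
E
```

```text
[[729.82771005 401.81520915   0.        ]
 [748.91138462 379.06627247   0.        ]] [[641.30415916 330.90950459 160.        ]
 [739.32113087 401.59614494 160.        ]]
[[6.57285424e+02 3.22261872e+02 1.13686838e-13]
 [7.45360694e+02 3.97820739e+02 0.00000000e+00]] [[645.73248974 325.33073124 160.        ]
 [731.6504466  404.342921   160.        ]]
[  66.86121399   -0.51985838 -170.97707584]
rel m [ 0.5276 -0.5595 -0.0864] turn -129.8 | pos [ 241.  -494.2  213. ] rot [-3.1407e+00 -1.0000e-04  4.5380e-01] F [-0.1  0.5 -0.3] t 0.15 gap 94.0 j6 -0.07
```

```bash
M='[[0.038,-0.037,-0.0058,0],[0.077,-0.075,-0.0116,0],[0.115,-0.112,-0.0174,0],[0.154,-0.15,-0.0232,0],[0.193,-0.187,-0.029,0]]'
python3 -m handwheel '[[0.038,-0.037,-0.0058,0],[0.077,-0.075,-0.0116,0],[0.115,-0.112,-0.0174,0],[0.154,-0.15,-0.0232,0],[0.193,-0.187,-0.029,0]]' 0
python3 -m handwheel '[[0.038,-0.037,-0.0058,0],[0.077,-0.075,-0.0116,0],[0.115,-0.112,-0.0174,0],[0.154,-0.15,-0.0232,0],[0.193,-0.187,-0.029,0]]'
python3 -m handwheel '[[0.038,-0.037,-0.0058,0],[0.077,-0.075,-0.0116,0],[0.115,-0.112,-0.0174,0],[0.154,-0.15,-0.0232,0],[0.193,-0.187,-0.029,0]]'
python3 -c "
from h import *
rel((515,262),300,2.72)"
```

```text
clock: 0.78
eef_pos: [332.7, -239.8, 242.4]
eef_rot: [-3.141, -0.0, 0.453]
wrist_force: [1.2, 0.7, 0.4]
finger_gap: 94.0
clock: 1.4
eef_pos: [424.5, 14.7, 271.8]
eef_rot: [-3.141, -0.0, 0.454]
wrist_force: [0.3, -1.2, -0.2]
finger_gap: 94.1
clock: 2.02
eef_pos: [516.3, 269.1, 300.9]
eef_rot: [-3.141, -0.0, 0.454]
wrist_force: [0.4, -1.0, -0.2]
finger_gap: 94.1
rel m [-0.0043  0.0058  0.0009] turn -129.8 | pos [516.3 269.1 300.9] rot [-3.141e+00 -1.000e-04  4.538e-01] F [ 0.4 -1.  -0.2] t 2.02 gap 94.1 j6 1.53
```

```bash
python3 -m handwheel '[[0,0,0,-9],[0,0,0,-18],[0,0,0,-27],[0,0,0,-36],[0,0,0,-45]]'>/dev/null
python3 -m handwheel '[[0,0,0,-9],[0,0,0,-18],[0,0,0,-27],[0,0,0,-36],[0,0,0,-45]]'>/dev/null
python3 -m handwheel '[[0,0,0,-10],[0,0,0,-20],[0,0,0,-30],[0,0,0,-40],[0,0,0,-40]]'
python3 - <<'E'
from h import *
c=cams.get_calibration("wrist");im=cams.camera("wrist");cv2.imwrite("pics/w1.png",im[...,::-1])
for nm,lo,hi in(("yel",(20,130,90),(32,255,255)),("green",(45,120,90),(75,255,255))):
  for a,ce,l in blobs(mask(im,lo,hi),40):
    pts=np.argwhere(l)[:,::-1].astype(np.int32);r=cv2.minAreaRect(pts)
    print(nm,a,ce,onz(c,ce,45)[0].round(1));print(onz(c,cv2.boxPoints(r),45).round(1))
E
```

```text
clock: 3.9
eef_pos: [516.1, 269.1, 300.1]
eef_rot: [-3.141, -0.001, 2.732]
wrist_force: [0.2, 0.8, -0.2]
finger_gap: 94.2
yel 152 [382.7   3.8] [389.7 453.4  45. ]
[[381.1 443.   45. ]
 [375.7 459.8  45. ]
 [392.9 467.5  45. ]
 [398.5 450.6  45. ]]
yel 1259 [451.6  65.7] [480.8 503.4  45. ]
[[453.4 477.9  45. ]
 [445.2 498.1  45. ]
 [507.5 528.8  45. ]
 [516.4 508.5  45. ]]
yel 89 [475.6  89.2] [516.2 521.1  45. ]
[[518.7 509.6  45. ]
 [509.7 529.9  45. ]
 [514.2 532.2  45. ]
 [523.3 511.8  45. ]]
yel 1509 [270.5 126.5] [460.5 288.8  45. ]
[[417.2 294.6  45. ]
 [426.8 316.7  45. ]
 [549.  264.1  45. ]
 [538.6 240.4  45. ]]
yel 1068 [270.2 229.2] [575.7 237.8  45. ]
[[540.9 239.3  45. ]
 [550.8 262.   45. ]
 [612.2 235.4  45. ]
 [602.  212.   45. ]]
yel 1542 [ 38.9 324.5] [ 574.1 -100.4   45. ]
[[ 607.8 -154.2   45. ]
 [ 516.8  -83.9   45. ]
 [ 542.3  -39.5   45. ]
 [ 634.9 -107.5   45. ]]
yel 505 [518.4 326.4] [833.5 488.3  45. ]
[[772.5 484.9  45. ]
 [781.9 509.7  45. ]
 [888.2 486.8  45. ]
 [878.4 460.7  45. ]]
yel 62 [532.2 380.6] [924.1 484.3  45. ]
[[914.8 473.6  45. ]
 [908.5 478.6  45. ]
 [930.1 495.8  45. ]
 [936.5 490.9  45. ]]
green 420 [407.9  33.1] [428.7 469.1  45. ]
[[399.7 449.6  45. ]
 [393.1 466.9  45. ]
 [446.3 493.   45. ]
 [453.5 475.6  45. ]]
green 645 [270.1 176.1] [514.1 264.7  45. ]
[[483.1 269.1  45. ]
 [490.2 285.5  45. ]
 [546.3 261.2  45. ]
 [538.9 244.3  45. ]]
```

View pics/w1.png

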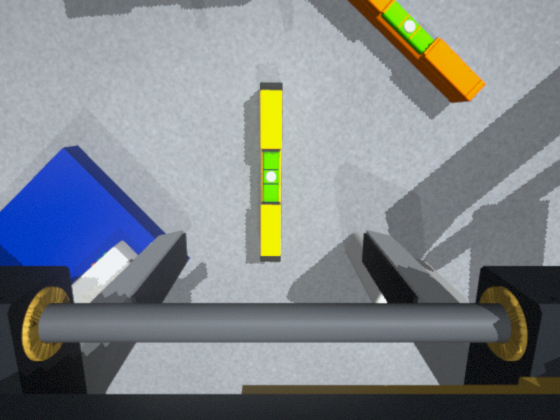

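The level is upright at cols 260–281, rows 82–262, with its centre at about (270,175) → (514,265). The yaw already matches, so I descend and grip.

```bash
python3 -m handwheel '[[0,-0.0047,0.05,0],[0,-0.0047,0.105,0],[0,-0.0047,0.16,0],[0,-0.0047,0.22,0],[0,-0.0047,0.26,0]]' >/dev/null
python3 -m handwheel '[[0,0,0.009,0],[0,0,0.018,0],[0,0,0.018,0]]'
python3 -m handwheel '[[0,0,0,0],[0,0,0,0],[0,0,0,0],[0,0,0,0],[0,0,0,0]]' 0.9 30
python3 -m handwheel '[[0,0,0,0],[0,0,0,0],[0,0,-0.02,0],[0,0,-0.06,0],[0,0,-0.11,0]]' 
python3 -c "
from h import *
rel((501,-92),200,np.radians(108.3))"
```

```text
clock: 4.95
eef_pos: [513.3, 264.5, 20.3]
eef_rot: [-3.14, -0.002, 2.724]
wrist_force: [-0.1, -0.1, 0.1]
finger_gap: 93.7
clock: 5.58
eef_pos: [513.3, 264.5, 20.4]
eef_rot: [-3.14, -0.002, 2.724]
wrist_force: [-0.7, 0.1, -0.2]
finger_gap: 47.4
clock: 6.2
eef_pos: [512.8, 264.2, 130.3]
eef_rot: [-3.138, -0.004, 2.724]
wrist_force: [0.7, 0.3, -3.7]
finger_gap: 25.6
rel m [-0.1335 -0.3306 -0.069 ] turn 47.8 | pos [512.8 264.2 130.3] rot [-3.1377 -0.0043  2.7238] F [ 0.7  0.3 -3.7] t 6.2 gap 25.6 j6 -0.74
```

```bash
python3 -m handwheel '[[-0.01,-0.025,-0.04,0],[-0.033,-0.082,-0.06,0],[-0.056,-0.139,-0.08,0],[-0.078,-0.194,-0.1,0],[-0.1,-0.249,-0.109,0]]' >/dev/null
python3 -m handwheel '[[-0.02,-0.05,0,9],[-0.033,-0.081,0,18],[-0.033,-0.081,0,28],[-0.033,-0.081,0,38],[-0.033,-0.081,0,48]]'
python3 -m handwheel '[[0,0,0,0],[0,0,0,0]]'
python3 - <<'E'
from h import *
rel((501,-92),200,np.radians(108.3))
c=cams.get_calibration("wrist");im=cams.camera("wrist");cv2.imwrite("pics/w2.png",im[...,::-1])
np.savez("pics/w2.npz",**c)
E
```

```text
clock: 7.45
eef_pos: [500.4, -91.4, 239.9]
eef_rot: [-3.135, -0.0, 1.88]
wrist_force: [-0.1, -0.0, -4.2]
finger_gap: 25.9
clock: 7.7
eef_pos: [500.2, -91.3, 239.5]
eef_rot: [-3.135, -0.001, 1.884]
wrist_force: [0.1, 0.7, -4.1]
finger_gap: 26.3
rel m [-0.0009  0.0008  0.0395] turn -0.3 | pos [500.2 -91.3 239.5] rot [-3.1348e+00 -9.0000e-04  1.8841e+00] F [ 0.1  0.7 -4.1] t 7.7 gap 26.3 j6 -0.56
```

View pics/w2.png

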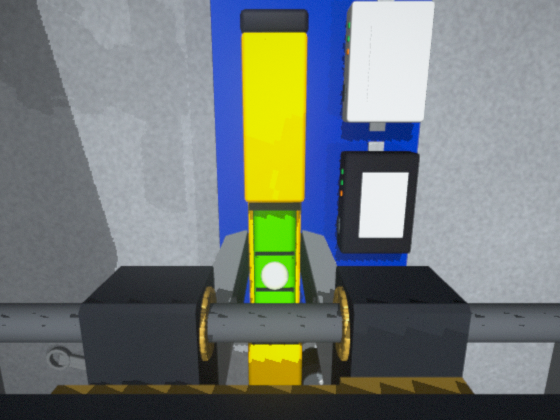

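Run:
```python
from h import *
c=dict(np.load("pics/w2.npz"));im=cv2.imread("pics/w2.png")[...,::-1].copy()
b=mask(im,(112,150,40),(125,255,255));y=mask(im,(20,130,90),(32,255,255))
L=[];E=[];Rr=[]
for r in range(20,231,5):
    x=np.where(b[r,180:250])[0]
    if len(x): L.append((x[0]+180-.5,r+.0))
for r in range(40,195,5):
    x=np.where(y[r,230:320])[0]
    if len(x):E.append((x[0]+229.5,r));Rr.append((x[-1]+230.5,r))
def fit(P,z):
    W=onz(c,P,z)[:,:2];v=cv2.fitLine(W.astype(np.float32),cv2.DIST_HUBER,0,.01,.01).ravel();d=v[:2]*np.sign(v[1]);return d,v[2:]
d,p=fit(L,75);print("deck edge",d,p,np.degrees(np.arctan2(d[1],d[0])))
n=np.array([d[1],-d[0]])  # towards deck +y (world +x)
q=np.array([500.2,-91.3]);print("tcp dist from -y edge",(q-p)@n, "edge left pt rows")
for P in(E,Rr):
    dd,pp=fit(P,263);print("level edge",np.degrees(np.arctan2(dd[1],dd[0])),"dist",(pp-p)@n, (pp+dd*((q-pp)@dd)-p)@n)
# knob/ -x end from scene, occlusion check
C=cams.get_calibration("scene");im=cams.camera("scene");cv2.imwrite("pics/s2.png",im[...,::-1])
im=cams.camera("side");cv2.imwrite("pics/d2.png",im[...,::-1])
a=cv2.imread("pics/s2.png")[110:330,170:380];b=cv2.imread("pics/d2.png")[110:330,170:380]
cv2.imwrite("pics/sd2.png",cv2.resize(np.hstack([a,b]),(798,418)))
```

```text
deck edge [-0.30966312  0.9508463 ] [429.10144  -52.456192] 108.038925
tcp dist from -y edge 55.57530867508629 edge left pt rows
level edge 108.02558 dist 43.447895 43.4311567582493
level edge 107.93063 dist 68.64671 68.50695430383205
```

View pics/sd2.png

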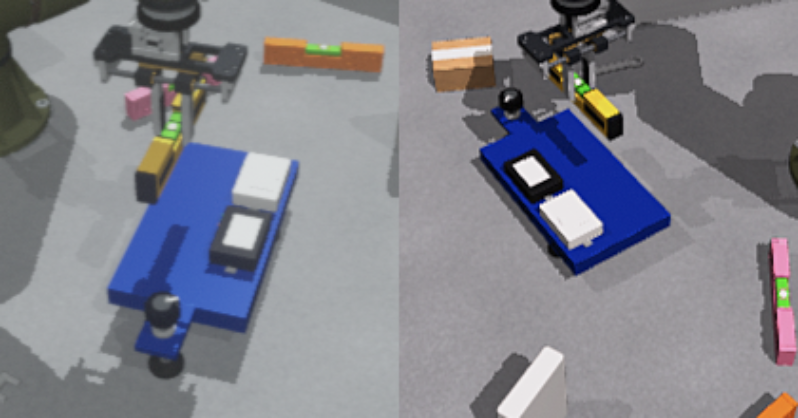

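Level is held straight, at 56 mm from the deck's −y edge (mid strip is 50), and the yaw agrees to 0.1°. I shift −5 mm and lower until contact.

```bash
python3 -m handwheel '[[0,-0.005,0.03,0],[0,-0.005,0.07,0],[0,-0.005,0.11,0],[0,-0.005,0.13,0],[0,-0.005,0.138,0]]'
python3 -m handwheel '[[0,0,0.002,0],[0,0,0.004,0],[0,0,0.004,0]]'
python3 -m handwheel '[[0,0,0.001,0],[0,0,0.002,0],[0,0,0.002,0]]'
```

```text
clock: 8.48
eef_pos: [494.4, -93.0, 100.9]
eef_rot: [-3.134, -0.001, 1.883]
wrist_force: [-0.2, 0.2, -4.0]
finger_gap: 25.9
clock: 8.85
eef_pos: [494.6, -93.0, 97.4]
eef_rot: [-3.135, -0.001, 1.884]
wrist_force: [0.5, -0.3, -4.0]
finger_gap: 25.9
clock: 9.22
eef_pos: [494.8, -93.2, 95.7]
eef_rot: [-3.135, -0.001, 1.884]
wrist_force: [-0.2, -1.2, -0.5]
finger_gap: 26.0
```

```bash
python3 -m handwheel '[[0,0,0.001,0],[0,0,0.001,0]]'
python3 -m handwheel '[[0,0,0,0],[0,0,0,0],[0,0,0,0],[0,0,0,0]]' 0.5
python3 -m handwheel '[[0,0,-0.02,0],[0,0,-0.05,0],[0,0,-0.1,0],[-0.04,0.011,-0.13,0],[-0.09,0.024,-0.14,0]]'
python3 -m handwheel '[[-0.04,0.011,0,-10],[-0.085,0.023,0,-20],[-0.085,0.023,0,-30],[-0.085,0.023,0,-40],[-0.085,0.023,0,-50]]' 0.3
python3 -m handwheel '[[0,0,0,-10],[0,0,0,-20],[0,0,0,-24],[0,0,0,-24]]'
python3 - <<'E'
from h import *
rel((594,-245),200,3.18)
c=cams.get_calibration("wrist");im=cams.camera("wrist");cv2.imwrite("pics/w3.png",im[...,::-1])
np.savez("pics/w3.npz",**c)
a=cams.camera("scene");b=cams.camera("side");cv2.imwrite("pics/s3.png",a[...,::-1]);cv2.imwrite("pics/d3.png",b[...,::-1])
A=cv2.resize(a[150:310,200:360],(400,400),interpolation=cv2.INTER_CUBIC);B=cv2.resize(b[150:310,200:360],(400,400),interpolation=cv2.INTER_CUBIC)
cv2.imwrite("pics/v3.png",np.hstack([A,B])[...,::-1])
E
```

```text
clock: 9.48
eef_pos: [494.9, -93.4, 94.9]
eef_rot: [-3.135, -0.0, 1.883]
wrist_force: [0.5, -3.3, 1.9]
finger_gap: 25.7
clock: 9.98
eef_pos: [494.9, -93.3, 94.9]
eef_rot: [-3.136, -0.0, 1.884]
wrist_force: [0.1, -0.8, -0.6]
finger_gap: 46.7
clock: 10.6
eef_pos: [547.4, -172.0, 237.5]
eef_rot: [-3.139, 0.002, 1.885]
wrist_force: [0.1, 0.7, -0.2]
finger_gap: 47.1
clock: 11.22
eef_pos: [595.5, -245.8, 237.3]
eef_rot: [-3.138, -0.001, 2.763]
wrist_force: [-0.4, 0.4, -0.6]
finger_gap: 66.2
clock: 11.72
eef_pos: [595.5, -245.7, 237.2]
eef_rot: [-3.139, -0.003, -3.102]
wrist_force: [0.9, 0.9, -0.4]
finger_gap: 65.7
rel m [0.0014 0.0009 0.0372] turn 0.1 | pos [ 595.5 -245.7  237.2] rot [-3.1390e+00 -2.8000e-03 -3.1017e+00] F [ 0.9  0.9 -0.4] t 11.72 gap 65.7 j6 -2.06
```

View pics/w3.png

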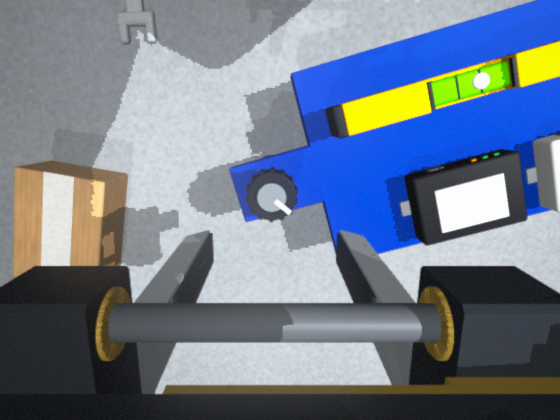

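View pics/v3.png

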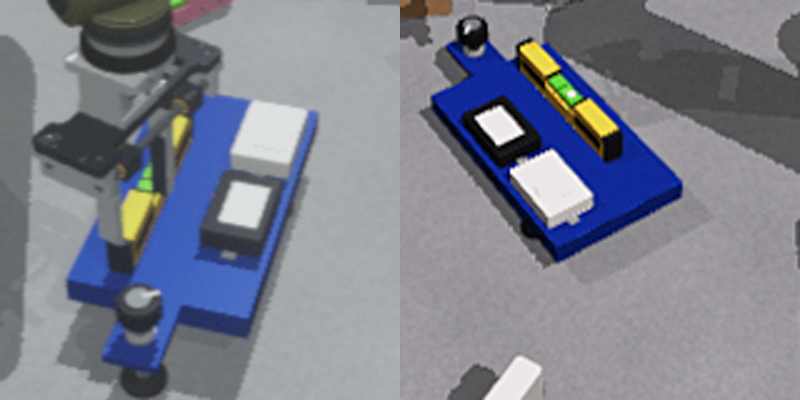

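Wrist view: the knob top is at about (272,195) and the level stands parallel on the deck with its vial at cols 430–515. The bubble is at (481,80), towards the far (−x) end, as expected. The side view confirms the level is upright.

```bash
cat >> h.py <<'E'
EX=np.array([0.3097,-0.9508])
def bubble(im,c,z,roi=None,amin=60):
    """shift of bubble towards deck +x, mm, from the vial's middle (window 66 mm)"""
    m=mask(im,(45,120,60),(75,255,255))
    best=None
    P=px(c,[500,-95,z])[0]
    g=np.zeros_like(m)
    for a,ce,l in blobs(m,8):
        if np.linalg.norm(onz(c,ce,z)[0,:2]-(495,-93))<45: g[l]=255
    if g.sum()==0: return None
    h=cv2.convexHull(np.argwhere(g>0)[:,::-1].astype(np.int32))
    H=np.zeros_like(m);cv2.fillConvexPoly(H,h,255)
    w=cv2.inRange(cv2.cvtColor(im,cv2.COLOR_RGB2HSV),np.array((0,0,150)),np.array((180,90,255)))&cv2.dilate(H,None)
    bl=sorted(blobs(w,4),key=lambda t:-t[0])
    if not bl: return None
    s=onz(c,np.argwhere(H>0)[:,::-1],z)[:,:2]@EX
    d=(cv2.cvtColor(im,cv2.COLOR_RGB2HSV)[...,2]<70)&(cv2.erode(H,np.ones((5,5)))>0)
    lines=[round(float(onz(c,ce,z)[0,:2]@EX),1) for a,ce,l in blobs(d.astype(np.uint8),3)]
    b=onz(c,np.argwhere(bl[0][2])[:,::-1],z)[:,:2]@EX
    mid=(s.min()+s.max())/2
    return dict(ext=round(s.max()-s.min(),1),b_len=round(b.max()-b.min(),1),shift=round((b.min()+b.max())/2-mid,2),lines=[round(x-mid,1) for x in lines])
E
python3 - <<'E'
from h import *
c=dict(np.load("pics/w3.npz"));im=cv2.imread("pics/w3.png")[...,::-1].copy()
print("wrist",bubble(im,c,119))
for n,f in(("scene","s3"),("side","d3")):
    print(n,bubble(cv2.imread(f"pics/{f}.png")[...,::-1].copy(),cams.get_calibration(n),119))
g=im[150:245,225:320].copy();v=cv2.inRange(g,(0,0,0),(70,70,70))
bl=sorted(blobs(v,50),key=lambda t:-t[0])
for a,ce,l in bl[:3]:
    h=cv2.convexHull(np.argwhere(l)[:,::-1].astype(np.int32));(x,y),r=cv2.minEnclosingCircle(h);print(a,x+225,y+150,r,onz(c,(x+225,y+150),116),onz(c,(x+225,y+150),120))
    o=onz(c,[(x+225-r,y+150),(x+225+r,y+150)],118);print("dia",np.linalg.norm(o[0]-o[1]))
rel((0,0),0,3.18)
E
```

```text
wrist {'ext': np.float64(59.7), 'b_len': np.float64(13.4), 'shift': np.float64(-7.97), 'lines': []}
scene None
side {'ext': np.float64(59.8), 'b_len': np.float64(11.4), 'shift': np.float64(-10.71), 'lines': []}
rel m [0.5849 0.2694 0.2381] turn 0.0 | pos [ 595.5 -245.8  237.3] rot [-3.1389e+00 -2.7000e-03 -3.1026e+00] F [ 1.  -0.1  0.1] t 11.88 gap 66.0 j6 -2.06
```

Run:
```python
from h import *
c=dict(np.load("pics/w3.npz"));im=cv2.imread("pics/w3.png")[...,::-1].copy()
hs=cv2.cvtColor(im,cv2.COLOR_RGB2HSV)
print([tuple(im[195,x]) for x in(243,250,254,272,292)])
v=((im.max(2)<75)).astype(np.uint8);v[:150]=0;v[240:]=0;v[:,:225]=0;v[:,320:]=0
for a,ce,l in sorted(blobs(v,50),key=lambda t:-t[0])[:3]:
    (x,y),r=cv2.minEnclosingCircle(np.argwhere(l)[:,::-1].astype(np.int32));print(a,x,y,r,onz(c,(x,y),118),np.linalg.norm(np.diff(onz(c,[(x-r,y),(x+r,y)],118),axis=0)))
print(onz(c,(272,195),118)); 
K=onz(c,(272,195),118)[0]; rel(K[:2],117,3.18)
```

```text
[(np.uint8(56), np.uint8(76), np.uint8(166)), (np.uint8(72), np.uint8(76), np.uint8(86)), (np.uint8(69), np.uint8(73), np.uint8(83)), (np.uint8(178), np.uint8(190), np.uint8(200)), (np.uint8(61), np.uint8(65), np.uint8(85))]
[[ 590.4554967  -247.56135179  118.        ]]
rel m [ 0.0048 -0.0013  0.1203] turn 0.0 | pos [ 595.5 -245.8  237.3] rot [-3.1389e+00 -2.7000e-03 -3.1026e+00] F [ 1.  -0.1  0.1] t 11.88 gap 66.0 j6 -2.06
```

```bash
python3 -m handwheel '[[0.0045,-0.001,0.03,0],[0.0045,-0.001,0.07,0],[0.0045,-0.001,0.11,0],[0.0045,-0.001,0.13,0],[0.0045,-0.001,0.137,0]]'
python3 -m handwheel '[[0,0,0,0],[0,0,0,0],[0,0,0,0],[0,0,0,0],[0,0,0,0]]' 0.9 20
python3 -m handwheel '[[0,0,0,0],[0,0,0,0]]'
python3 - <<'E'
from h import *
print(read_state()["moment"])
for n in("wrist","side"):
    c=cams.get_calibration(n);im=cams.camera(n);print(n,bubble(im,c,119));cv2.imwrite(f"pics/{n}4.png",im[...,::-1])
E
```

```text
clock: 12.5
eef_pos: [590.7, -247.3, 99.8]
eef_rot: [-3.139, -0.003, -3.103]
wrist_force: [0.9, -0.1, 0.0]
finger_gap: 65.9
clock: 13.12
eef_pos: [591.2, -248.6, 101.0]
eef_rot: [-3.137, -0.001, -3.104]
wrist_force: [1.1, -7.3, 0.7]
finger_gap: 41.5
clock: 13.38
eef_pos: [591.2, -248.7, 101.1]
eef_rot: [-3.137, -0.001, -3.104]
wrist_force: [0.9, -2.5, -3.9]
finger_gap: 41.6
[-0.09307186 -0.31852821  0.00038845]
wrist None
side {'ext': np.float64(59.8), 'b_len': np.float64(11.4), 'shift': np.float64(-10.71), 'lines': []}
```

```bash
python3 -m handwheel '[[0,0,0,9],[0,0,0,18],[0,0,0,27],[0,0,0,36],[0,0,0,45]]'
python3 -m handwheel '[[0,0,0,9],[0,0,0,18],[0,0,0,27],[0,0,0,36],[0,0,0,45]]'
python3 -m handwheel '[[0,0,0,0],[0,0,0,0],[0,0,0,0],[0,0,0,0],[0,0,0,0]]'
python3 - <<'E'
from h import *
rel((591,-247.5),100,0)
for n in("wrist","side","scene"):
    c=cams.get_calibration(n);im=cams.camera(n);print(n,bubble(im,c,119));cv2.imwrite(f"pics/{n}5.png",im[...,::-1])
E
```

```text
clock: 14.1
eef_pos: [591.3, -248.5, 101.1]
eef_rot: [-3.138, 0.003, 2.389]
wrist_force: [1.5, -1.4, -3.9]
finger_gap: 41.7
clock: 14.72
eef_pos: [591.5, -248.4, 101.1]
eef_rot: [-3.141, 0.005, 1.599]
wrist_force: [3.5, -2.0, -4.8]
finger_gap: 41.6
clock: 15.35
eef_pos: [591.5, -248.4, 101.1]
eef_rot: [-3.141, 0.005, 1.599]
wrist_force: [2.1, -1.3, -4.7]
finger_gap: 41.7
rel m [ 0.0009 -0.0005  0.0011] turn 91.6 | pos [ 591.5 -248.4  101.1] rot [-3.1411  0.0051  1.5995] F [ 2.1 -1.3 -4.7] t 15.35 gap 41.7 j6 -0.48
wrist None
side {'ext': np.float64(59.8), 'b_len': np.float64(11.5), 'shift': np.float64(-4.97), 'lines': []}
scene None
```

Run:
```python
from h import *
w=cv2.imread("pics/wrist5.png");c=cams.get_calibration("side")
p=px(c,[495,-93,119])[0].astype(int);d=cv2.imread("pics/side5.png")[p[1]-20:p[1]+20,p[0]-20:p[0]+20]
c=cams.get_calibration("scene");p=px(c,[495,-93,119])[0].astype(int);e=cv2.imread("pics/scene5.png")[p[1]-20:p[1]+20,p[0]-20:p[0]+20]
N=dict(interpolation=cv2.INTER_CUBIC)
cv2.imwrite("pics/v5.png",np.hstack([w[:400],np.vstack([cv2.resize(d,(200,200),**N),cv2.resize(e,(200,200),**N)])]))
print(px(cams.get_calibration("wrist"),[495,-93,119]))
```

```text
[[  17.15346568 -140.53447895]]
```

View pics/v5.png

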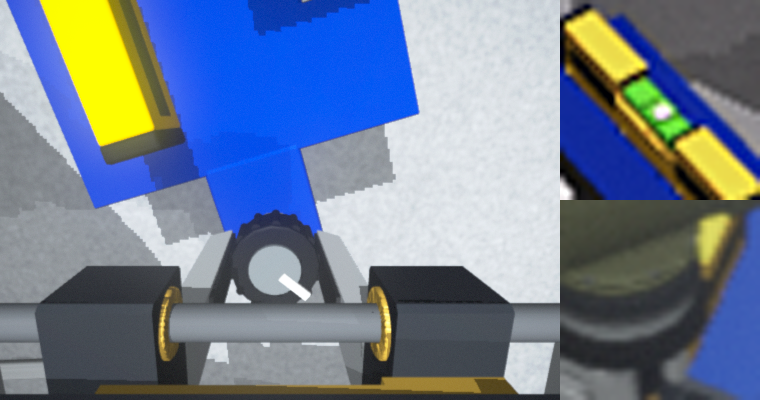

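Wrist view shows the knob turned with the jaws (mark at (293,287)). The side crop shows the bubble still a few mm towards the far end. I turn 35° more, then release and look from above.

```bash
python3 -m handwheel '[[0,0,0,9],[0,0,0,18],[0,0,0,27],[0,0,0,35],[0,0,0,35]]'
python3 -m handwheel '[[0,0,0,0],[0,0,0,0],[0,0,0,0],[0,0,0,0]]' 0.3
python3 -m handwheel '[[0,0,-0.03,0],[0,0,-0.08,0],[0,0,-0.13,0],[0,0,-0.137,0],[0,0,-0.137,0]]'
python3 - <<'E'
from h import *
rel((545,-120),260,1.88)
for n in("wrist","side"):
    c=cams.get_calibration(n);im=cams.camera(n);print(n,bubble(im,c,119),px(c,[495,-93,119]).round());cv2.imwrite(f"pics/{n}6.png",im[...,::-1])
E
```

```text
clock: 16.12
eef_pos: [591.6, -248.4, 101.1]
eef_rot: [3.139, 0.004, 0.986]
wrist_force: [4.1, -2.9, -5.2]
finger_gap: 41.3
clock: 16.62
eef_pos: [591.6, -248.4, 101.2]
eef_rot: [3.139, 0.004, 0.986]
wrist_force: [0.7, 0.3, 0.6]
finger_gap: 65.9
clock: 17.25
eef_pos: [591.5, -247.6, 237.8]
eef_rot: [3.139, 0.004, 0.986]
wrist_force: [-0.4, 0.2, -0.6]
finger_gap: 65.8
rel m [ 0.0807 -0.1092 -0.0228] turn -51.2 | pos [ 591.5 -247.6  237.8] rot [3.139  0.0042 0.9862] F [-0.4  0.2 -0.6] t 17.25 gap 65.8 j6 0.13
wrist {'ext': np.float64(62.6), 'b_len': np.float64(13.2), 'shift': np.float64(-0.46), 'lines': []} [[ 64. 108.]]
side {'ext': np.float64(59.8), 'b_len': np.float64(13.6), 'shift': np.float64(-2.09), 'lines': []} [[267. 185.]]
```

```bash
python3 -m handwheel '[[0.002,-0.05,0,0],[0.005,-0.1,0,0],[0.0085,-0.15,0,0],[0.0085,-0.166,0,0],[0.0085,-0.166,0,0]]'
python3 -m handwheel '[[0,0,0,0],[0,0,0,0],[0,0,0,0],[0,0,0,0]]'
python3 - <<'E'
from h import *
c=cams.get_calibration("wrist");im=cams.camera("wrist");print(bubble(im,c,119),px(c,[495,-93,119]).round());cv2.imwrite("pics/wrist7.png",im[...,::-1])
p=px(c,[495,-93,119])[0].astype(int);x,y=max(p[0]-60,0),max(p[1]-60,0)
cv2.imwrite("pics/v7.png",cv2.resize(im[y:y+120,x:x+120,::-1],(600,600),interpolation=cv2.INTER_CUBIC));print(x,y)
E
```

```text
clock: 17.98
eef_pos: [456.9, -148.4, 235.8]
eef_rot: [-3.141, 0.005, 0.987]
wrist_force: [0.5, -0.8, -0.4]
finger_gap: 66.0
clock: 18.48
eef_pos: [457.0, -148.5, 235.6]
eef_rot: [-3.141, 0.005, 0.987]
wrist_force: [0.4, 0.5, -0.4]
finger_gap: 66.0
{'ext': np.float64(62.3), 'b_len': np.float64(12.8), 'shift': np.float64(-0.22), 'lines': []} [[276. 118.]]
216 58
```

View pics/v7.png

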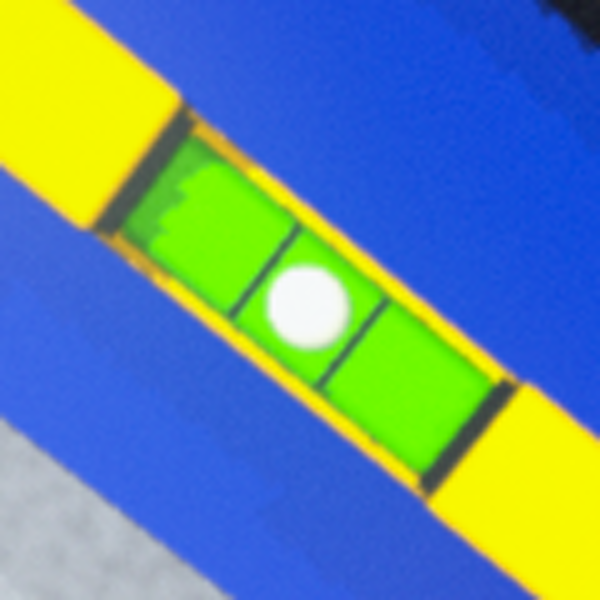

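Seen from above, the bubble at (308,307) lies midway between the lines (265,271) and (352,343): centred. Now close the fingers and press on the top beside the vial.

```bash
python3 -m handwheel '[[0.012,0.013,0,-10],[0.024,0.027,0,-20],[0.0362,0.0402,0,-30],[0.0362,0.0402,0,-40],[0.0362,0.0402,0,-50]]' 1 20
python3 -m handwheel '[[0,0,0.04,-1],[0,0,0.08,-1],[0,0,0.092,-1],[0,0,0.092,-1]]'
python3 - <<'E'
from h import *
rel((510.5,-140.5),130,1.883)
c=cams.get_calibration("wrist");im=cams.camera("wrist");print(bubble(im,c,119));cv2.imwrite("pics/wrist8.png",im[...,::-1])
E
```

```text
clock: 19.15
eef_pos: [510.7, -140.4, 235.3]
eef_rot: [-3.137, 0.002, 1.865]
wrist_force: [-0.1, -0.2, -0.8]
finger_gap: 19.3
clock: 19.65
eef_pos: [510.5, -140.8, 143.6]
eef_rot: [-3.137, 0.002, 1.883]
wrist_force: [0.6, -0.3, 0.6]
finger_gap: 0.7
rel m [0.0003 0.0002 0.0136] turn -0.0 | pos [ 510.5 -140.8  143.6] rot [-3.1369e+00  1.9000e-03  1.8826e+00] F [ 0.6 -0.3  0.6] t 19.65 gap 0.7 j6 -0.65
{'ext': np.float64(60.9), 'b_len': np.float64(12.5), 'shift': np.float64(-0.24), 'lines': []}
```

View pics/wrist8.png

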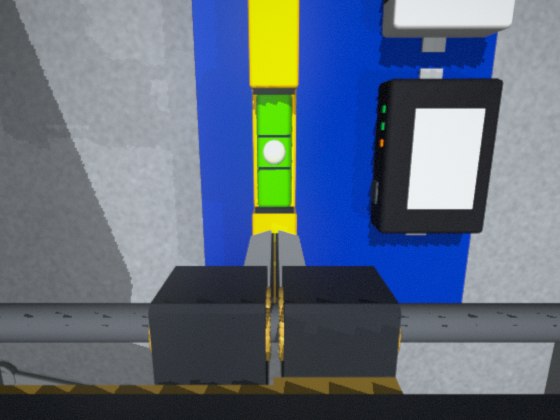

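Bubble at (273,152), lines at rows 136 and 168: centred. The closed fingertips sit over the level, clear of the vial window. Pressing down.

```bash
python3 -m handwheel '[[0,0,0.006,0],[0,0,0.012,0],[0,0,0.012,0]]'
python3 -m handwheel '[[0,0,0.002,0],[0,0,0.002,0]]'
python3 -m handwheel '[[0,0,0.002,0],[0,0,0.002,0]]'
```

```text
clock: 20.08
eef_pos: [510.7, -140.9, 132.2]
eef_rot: [-3.138, 0.003, 1.883]
wrist_force: [0.0, -0.5, -0.1]
finger_gap: 0.4
clock: 20.32
eef_pos: [510.7, -140.9, 130.1]
eef_rot: [-3.138, 0.003, 1.883]
wrist_force: [-0.6, 0.4, -0.9]
finger_gap: 0.3
clock: 20.58
eef_pos: [510.8, -141.0, 128.3]
eef_rot: [-3.138, 0.003, 1.883]
wrist_force: [-0.2, 0.6, 2.4]
finger_gap: 0.8
```

```bash
python3 -m handwheel '[[0,0,0.002,0],[0,0,0.002,0],[0,0,0.002,0]]'
```

```text
clock: 20.95
eef_pos: [511.3, -141.0, 128.2]
eef_rot: [-3.14, 0.004, 1.883]
wrist_force: [-7.5, 3.0, 21.3]
finger_gap: 0.8
```

```bash
python3 -m handwheel '[[0,0,0.0015,0],[0,0,0.0015,0],[0,0,0.0015,0],[0,0,0.0015,0],[0,0,0.0015,0]]'
python3 - <<'E'
from h import *
for i in range(3):
    c=cams.get_calibration("wrist");im=cams.camera("wrist");s=read_state();print(bubble(im,c,119),s["wrist_force"].round(1),s["eef_pos"].round(1))
E
```

```text
clock: 21.58
eef_pos: [511.5, -140.9, 128.3]
eef_rot: [-3.141, 0.004, 1.883]
wrist_force: [-7.5, 3.1, 18.9]
finger_gap: 0.5
{'ext': np.float64(61.3), 'b_len': np.float64(12.6), 'shift': np.float64(-0.42), 'lines': [np.float64(8.5)]} [-6.7  3.9 18.3] [ 511.5 -140.9  128.3]
{'ext': np.float64(61.3), 'b_len': np.float64(12.6), 'shift': np.float64(-0.42), 'lines': [np.float64(8.5)]} [-7.9  4.3 18.4] [ 511.5 -140.9  128.3]
{'ext': np.float64(61.3), 'b_len': np.float64(12.6), 'shift': np.float64(-0.42), 'lines': [np.float64(8.5)]} [-6.8  3.2 17.8] [ 511.5 -140.9  128.3]
```

```bash
python3 -m handwheel '[[0.0003,-0.0007,0.0014,0],[0.0003,-0.0007,0.0014,0],[0.0003,-0.0007,0.0014,0],[0.0003,-0.0007,0.0014,0],[0.0003,-0.0007,0.0014,0]]'
python3 - <<'E'
from h import *
for i in range(20):
    c=cams.get_calibration("wrist");im=cams.camera("wrist")
s=read_state();print(bubble(im,c,119),s["wrist_force"].round(1),s["eef_pos"].round(1),s["clock"],s["finger_gap"])
cv2.imwrite("pics/w9.png",im[60:240,180:420,::-1])
a=cv2.resize(im[70:230,190:350,::-1],(560,560),interpolation=cv2.INTER_CUBIC)
p=cams.camera("side")[110:230,180:330,::-1];cv2.imwrite("pics/v9.png",np.hstack([a,cv2.copyMakeBorder(cv2.resize(p,(240,192)),0,368,0,0,0)]))
E
```

```text
clock: 22.35
eef_pos: [511.1, -140.9, 128.2]
eef_rot: [3.141, 0.005, 1.883]
wrist_force: [-5.9, 0.7, 14.9]
finger_gap: 0.3
{'ext': np.float64(61.3), 'b_len': np.float64(12.6), 'shift': np.float64(-0.43), 'lines': [np.float64(8.3)]} [-5.5  1.8 15.3] [ 511.1 -140.9  128.2] 23.35 0.45632039823852366
```

View pics/v9.png

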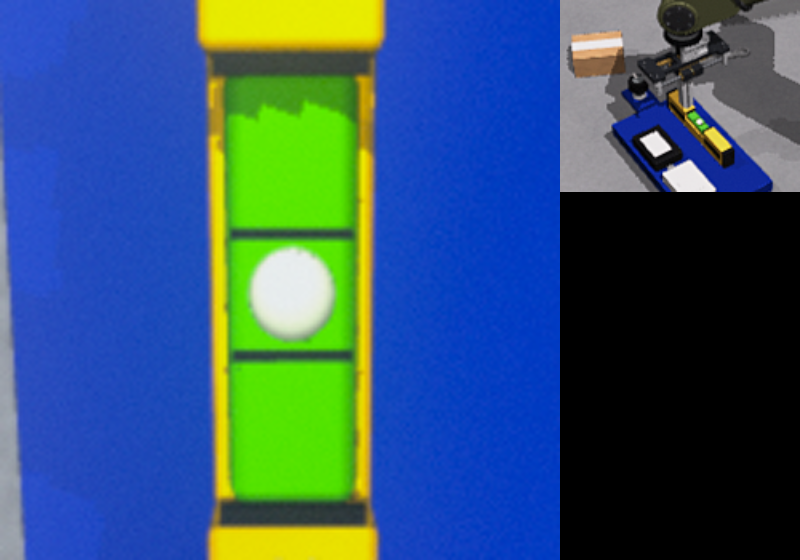

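Bubble centre is at row 294 and the lines are at 233 and 356 (mid 294.5): centred under about 15 N. I'm handing it in.

```bash
python3 -c "
from cell import manip,read_state
s=read_state();print(s['clock'],s['wrist_force'].round(1));print(manip.sign_off())"
```

```text
23.4 [-6.1  1.9 15.2]
the job is handed in; nothing more can be done
None
```

The stand is levelled, and I handed the job in at 23.4 s with the closed fingertips still pressing on the level.

- **Placing:** I set the yellow level upright on the free strip, along the deck to within about 0.1°, and let go of it.
- **Knob:** I gripped the black knob and turned it about 125° clockwise, then released it.
- **Press:** I pushed down on the top of the level beside the vial window. The force at hand-in was 15.2 N down. It briefly reached about 21 N while I was setting it.
- **Last check:** Under load, the bubble was within about 0.1 mm of midway between the lines in the final wrist picture, and the stand showed no visible give.

Some checks did not fully agree:

- **Bubble reading:** My script's wrist-camera reading (from the window edges) gave −0.4 mm. The coarser side-camera reading gave about −2 mm before the press. I trusted the direct view against the vial lines.
- **Sideways force:** About 6 N of sideways force stayed on the fingertips during the press. I saw no sign that the level slid.

I did not touch the modem, carton, spanner or the look-alike levels, but I took no final picture to confirm where they all are.

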